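# Bring the chuck key round to the front of the rotary tool stand

## Robot

A 6-joint arm with a two-finger parallel gripper is mounted at the origin on the work surface. World frame = base frame: x ahead of the robot, y to its left, z up, the work surface at z = 0. Lengths are in m, angles in rad, forces in N, time in s.
With the tool pointing down it reaches from about 0.3 to 1 m from the base axis. Payload 5.1 kg.
Tool frame: the origin (TCP) lies midway between the tips of the shut fingers; the grasp point (between the pads) lies 19 mm behind it (tcp_to_grasp is the distance from the TCP to the grasp point, in m); z points along the fingers, y is the direction in which the jaws open and shut (so a half turn about z gives the same grasp; the last joint's range is limited). The gripper opens to 95 mm and grips with 3 to 60 N. Pads are 20 mm wide; open, the fingers measure 119 mm over their backs; the gripper's body (75 mm by 180 mm) begins 59 mm behind the grasp point.
Start: joints at [1.265, 0.124, 1.65, -0, 1.367, -0.083], TCP at [0.144, 0.634, 0.189] pointing down, gripper open.
Joint ranges: [-2.61, 2.61], [-1.02, 2.33], [0.03, 2.71], [-1.35, 4.49], [0.32, 2.68], [-2.91, 2.91]. Speed limits (rad/s): [2.57, 2.57, 3.14, 3.14, 3.14, 3.14].

## Interface

Orientations are given as a unit quaternion [w, x, y, z].
In Python, from station import observe, capture, camera_info, close_job, tcp_to_grasp gives the robot as it stands. The module is installed in compiled form; this text tells all that it offers.
- The arm moves only by the tool servo_tool, never from a script. Its argument "plan" is a list that holds one entry, the list of rows, each a list of 7 numbers: the shift along the tool's x, y, z in cm, then the turn, a rotation vector about the tool's x, y, z in rad, then the gripper command: -1 is shut, 1 is fully open, values between are in proportion. In form: [[[tx, ty, tz, ax, ay, az, hand], ...]]. A call has 1 to 5 rows; each row shifts and turns the pose as measured when the row begins, along the tool's axes as they then stand; what a row does not reach is not made up. A row lasts 1/10 s, in which the tool goes at most 50 mm and 8.59 degrees, less where a joint would pass 70% of its speed; a pose out of reach is approached as far as the arm can. A call is refused whole if a number of a shift passes 5 or a number of a turn 0.15, either way. A call with a gripper value outside its range is refused whole. The fingers move at their own pace and stop on an object; "force" is the grip in N (left out, the last holds). Time passes only in rows, so rows that do not move let the fingers close. It gives the time, the measured TCP pose, the force and the opening at its end, in the units of the state.
- observe(): the state, without advancing time (a new reading comes with each control period).
- capture(name): name is "scene" or "side" or "wrist"; returns (picture, depth): 400x640x3 uint8, blue, green, red; 400x640 float32, m along the optical axis (not along the pixel's ray), 0 where there is no reading.
- camera_info(name): a dict with "fx", "fy", "cx", "cy" (pixels), "rvec" (rotation vector, rad) and "tvec" (3), from world to camera coordinates, as OpenCV has them; the wrist camera has in their place "T_tool_cam" (4x4, takes a point from camera to tool coordinates, whose origin is the TCP and whose axes are the flange's). Camera axes: x right, y down, z forward; pixel columns grow to the right and rows downward; lengths in m; the calibration is good to about 2 mm. A picture is of the moment at which its call begins: read the wrist's pose just before it. camera_info takes no time and is no camera call.
- close_job(): hands the job in, once; it reports no verdict.
The state is a dict: "t": time; "q": joint angles; "joint_velocities": joint speeds; "joint_efforts": joint torques, N m; "eef_pos": TCP position; "tcp_rot": TCP orientation; "ft_force": force on the tool from outside, world axes, zero at the start; "ft_torque": the same for the moment, N m; "grip_width": finger opening in m.
Only numpy, scipy, OpenCV 4.12 (cv2) and the standard library are available. Lean on these libraries where they do the work, as an engineer would, in place of code of your own. Each camera call takes 0.05 s, during which the arm holds its last target.

## Task

Push the wooden blocks on the rim of the rotary tool stand, with the fingertips, to turn it gently until the T-handled chuck key is squarely at the front, in line with the stud on the stand's tongue. Do not touch or lift the tools or their cups, do not whirl the stand, and leave the other things on the bench where they are.

Things in the scene. Friction and masses are not known exactly. Their poses are not given: they have to be found in the camera images.
- foot: Fixed round steel foot of the rotary stand, 200 mm across, on the bench. Origin: on the turntable's axis at bench height (z = 0). Its own -x direction is the stand's FRONT (roughly towards the robot; position and yaw differ from run to run), where a flat steel tongue 28 mm wide and 8 mm thick lies on the bench, out to 205 mm from the axis.
- stud (a point): Top centre of the upright steel stud at the end of the tongue, which marks the front: 16 mm thick, 195 mm from the axis, top 30 mm above the bench. Fixed.
- platter_top (a point): Centre of the top face of the turning black platter: disc 236 mm across, 18 mm thick, top face 48 mm above the bench. Axes turn with the platter, z up. Its +x, +y, -x and -y directions are the centrelines of four wooden push blocks on the rim.
- block (a point): Top centre of the +x push block; all four are alike, one every 90 degrees. Each reaches from 105 to 150 mm from the axis, is 90 mm wide along the rim (45 mm either side of its centreline) and stands from 30 to 75 mm above the bench. Push on the flat side faces, which look along the rim; between blocks the rim is open.
- platter (a joint): Rotation of the platter in its bearing, rad, 0 at the start of each run whatever the platter's yaw, positive anticlockwise seen from above. It turns freely either way for more than a full turn and has a friction of about 0.3 N m (2 to 4 N at the rim), so that it stops where the push stops if pushed slowly.
- cups: The four fixed steel cups on the platter (40 mm outside, 28 mm inside, 30 mm tall, rims 78 mm above the bench, centres 72 mm from the axis at the same angles as the push blocks) and the low hub. Cup floors are 53 mm above the bench. Origin on the axis, 48 mm above the bench. Not to be pushed.
- key: The T-handled chuck key, steel, 60 mm tall, loose in one of the cups: round 25 mm foot with a thin neck and on top a crossbar 64 mm long and 10 mm thick. This is the marked item. Its top is 113 mm above the bench. (the four tools share the four cups in any order) Origin: centre of its underside, on the cup floor; z up along the tool.
- bolt: Steel hex-head bolt, 60 mm tall, 25 mm shank, head up, 38 mm across flats. (the four tools share the four cups in any order) Origin: centre of its underside, on the cup floor; z up along the tool.
- socket: Steel socket, 60 mm tall, round, 32 mm across at the top with a dark hole. (the four tools share the four cups in any order) Origin: centre of its underside, on the cup floor; z up along the tool.
- punch: Steel centre punch, 60 mm tall, 25 mm thick, ending upwards in a cone. (the four tools share the four cups in any order) Origin: centre of its underside, on the cup floor; z up along the tool.
- hammer: Bystander, not to be disturbed. Wood-handled hammer lying on the bench. Origin under its middle.
- brush: Bystander, not to be disturbed. Brush lying on the bench. Origin under its middle.
- disc: Bystander, not to be disturbed. Dark grinding disc lying flat, 115 mm across, 8 mm thick. Origin at the centre of its underside.
- vee: Bystander, not to be disturbed. Steel vee block, 90 x 55 x 44 mm. Origin at the centre of its underside.
- grinder: Bystander, not to be disturbed. Green air die grinder lying on its side, about 185 mm long, 42 mm thick. Origin under its body.
Not all that is in view belongs to the job. What is shaped like the bolt but pink or yellow is not meant. Leave any red look-alike of the socket alone.

How it is judged:
By the outcome, as a careful person would: the job done as asked, in the order asked, and still so for the second after the job is handed in, with the robot touching nothing.
It also fails if it takes over 67 s, if anything falls off the work surface, if the arm or the gripper's body presses on something with over 40 N, if the wrist force passes 120 N, or if a joint passes its speed limit or range.

## Working session

There is one attempt and no reset: what is moved stays moved. The work goes in short steps, Python scripts to look and compute and a tool call to move; the robot and the scene stay as the last step left them, time stands still between calls to the robot, and variables do not carry over. Pictures are saved under pics/ and viewed, and the job is handed in when it is done.

Besides the shell and the picture viewer there is one more tool, called after ">>>" as name(argument=value, ...) on one line, values as JSON. servo_tool: Moves the arm, as the interface text tells. Its arguments: {"type":"object","properties":{"plan":{"type":"array"},"force":{"type":"number"}},"required":["plan"]}

```bash
mkdir -p pics; cat > h.py <<'E'
import numpy as np, cv2
from station import observe, capture, camera_info, close_job
from scipy.spatial.transform import Rotation as R
def cam(n):
    i=camera_info(n);K=np.array([[i['fx'],0,i['cx']],[0,i['fy'],i['cy']],[0,0,1]])
    if n=='wrist':
        s=observe();q=s['tcp_rot'];T=np.eye(4);T[:3,:3]=R.from_quat([q[1],q[2],q[3],q[0]]).as_matrix();T[:3,3]=s['eef_pos'];W=T@np.array(i['T_tool_cam'])
        return K,W[:3,:3],W[:3,3]
    M=cv2.Rodrigues(np.array(i['rvec'],float))[0];return K,M.T,-M.T@np.array(i['tvec'],float).ravel()
def ray(c,u,v,z):
    K,Rm,o=c;d=Rm@np.linalg.solve(K,[u,v,1.]);return o+d*(z-o[2])/d[2]
def pt(c,u,v,dep):
    K,Rm,o=c;return o+Rm@(np.linalg.solve(K,[u,v,1.])*dep)
def proj(c,p):
    K,Rm,o=c;q=K@(Rm.T@(np.array(p)-o));return q[:2]/q[2]
E
python3 - <<'E'
from h import *
print(observe())
for n in ['scene','side','wrist']:
    c=cam(n);im,d=capture(n);cv2.imwrite(f'pics/{n}0.png',im);np.save(f'{n}0.npy',d);np.savez(f'{n}0.npz',K=c[0],R=c[1],o=c[2]);print(n,c[2],c[1][:,2])
E
```

```text
{'t': 0.0, 'q': array([ 1.26540467e+00,  1.24491336e-01,  1.65169515e+00,  1.04685030e-05,
        1.36750425e+00, -8.26000310e-02]), 'joint_velocities': array([ 0.00012111, -0.00192863,  0.00072106, -0.00025732,  0.00103741,
       -0.0009492 ]), 'joint_efforts': array([-1.17964128e-04, -4.17600882e+01, -3.59937000e+01,  7.73599581e-02,
        4.89090371e-02, -1.65314214e-04]), 'eef_pos': array([0.1434308 , 0.63325066, 0.18808352]), 'tcp_rot': array([-2.07264922e-04,  1.11166566e-01,  9.93801235e-01, -1.02837582e-03]), 'ft_force': array([ 0.21699045, -0.94702852, -0.36520634]), 'ft_torque': array([ 0.00526288, -0.01933902,  0.02338267]), 'grip_width': 0.09493151950623499}
scene [1.22718294 0.59185112 0.64943793] [-0.64283407 -0.54315305 -0.54013806]
side [ 0.46539057 -0.91418116  0.91603749] [ 0.0856861   0.73788317 -0.66946719]
wrist [0.06501139 0.65190608 0.38396921] [ 0.27572643 -0.06566208 -0.95899084]
```

View pics/scene0.png

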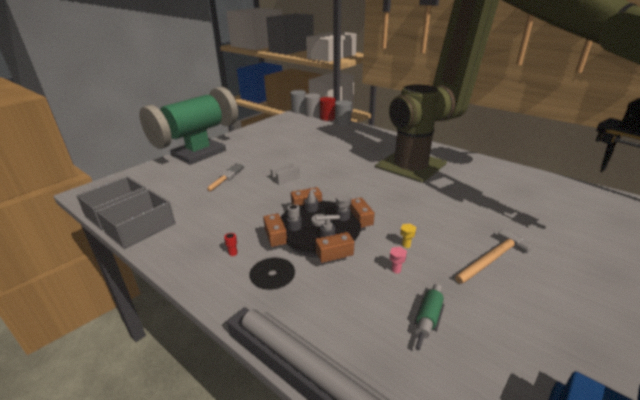

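View pics/side0.png

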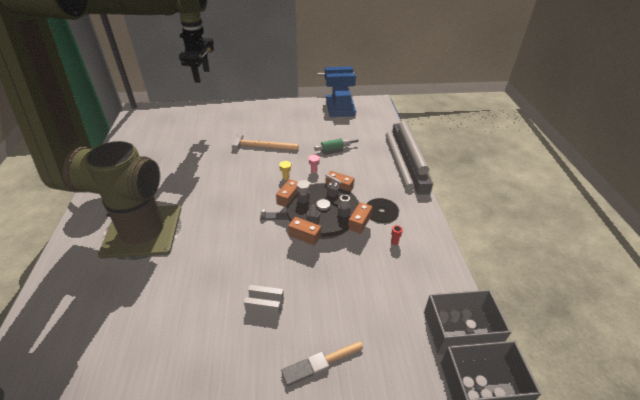

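View pics/wrist0.png

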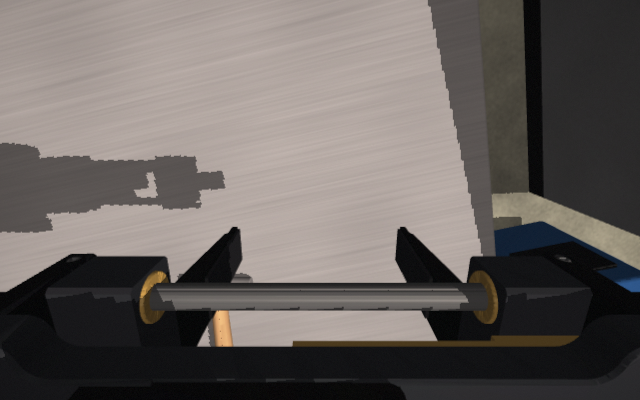

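```bash
python3 - <<'E'
from h import *
for n,(a,b,w,h) in {'scene':(250,175,140,95),'side':(250,160,140,95)}.items():
    im=cv2.imread(f'pics/{n}0.png');cv2.imwrite(f'pics/{n}0z.png',cv2.resize(im[b:b+h,a:a+w],None,fx=5.6,fy=5.6,interpolation=cv2.INTER_CUBIC))
    f=np.load(f'{n}0.npz');c=(f['K'],f['R'],f['o']);d=np.load(f'{n}0.npy')
    v,u=np.mgrid[b:b+h,a:a+w];dd=d[v,u]
    P=np.stack([pt(c,x,y,z) for x,y,z in zip(u.ravel(),v.ravel(),dd.ravel())]);np.save(f'{n}P.npy',P)
    hsv=cv2.cvtColor(im,cv2.COLOR_BGR2HSV)[b:b+h,a:a+w].reshape(-1,3)
    m=(hsv[:,1]>110)&(hsv[:,0]<18)&(hsv[:,2]>60)&(P[:,2]>.066)&(P[:,2]<.082)
    k,l,st,ce=cv2.connectedComponentsWithStats(m.reshape(h,w).astype(np.uint8))
    for i in range(1,k):
        if st[i,4]>20:
            q=P[(l.ravel()==i)];print(n,st[i,4],ce[i]+[a,b],q.mean(0).round(4),cv2.minAreaRect(q[:,:2].astype(np.float32)*1000))
    print('top pts',P[(P[:,2]>.105)&(P[:,2]<.125)].round(3)[:12])
E
```

```text
scene 46 [317.52173913 192.73913043] [ 0.4812 -0.0615  0.073 ] ((476.2074279785156, -63.927001953125), (42.19413757324219, 18.202604293823242), 40.91788101196289)
scene 136 [300.08088235 194.82352941] [ 0.5242 -0.0941  0.0735] ((518.7799682617188, -94.09252166748047), (42.463768005371094, 59.875484466552734), 56.753173828125)
scene 250 [361.308 208.312] [0.471  0.0936 0.0738] ((465.006103515625, 87.19664001464844), (87.92469024658203, 43.22570037841797), 57.419090270996094)
scene 299 [274.20401338 225.34782609] [ 0.6856 -0.0389  0.0738] ((681.0606689453125, -44.19902801513672), (87.40450286865234, 45.17821502685547), 58.59404373168945)
scene 418 [334.16746411 242.29425837] [0.6426 0.1315 0.0735] ((637.59326171875, 127.8027114868164), (48.25094985961914, 88.91012573242188), 57.7783088684082)
top pts [[ 0.533 -0.045  0.112]
 [ 0.532 -0.042  0.112]
 [ 0.536 -0.042  0.111]
 [ 0.534 -0.04   0.11 ]
 [ 0.528 -0.042  0.107]
 [ 0.536 -0.043  0.107]
 [ 0.536 -0.038  0.109]
 [ 0.532 -0.038  0.107]
 [ 0.537 -0.037  0.106]
 [ 0.507  0.037  0.113]
 [ 0.504  0.039  0.112]
 [ 0.5    0.039  0.111]]
s
[... 206 characters left out ...]
.0774 0.0761] ((461.2957763671875, 83.04377746582031), (90.23807525634766, 44.41564178466797), 59.01703643798828)
side 280 [360.33214286 214.17142857] [ 0.6774 -0.0542  0.0755] ((679.0693359375, -48.6180419921875), (92.24029541015625, 44.79494857788086), 58.37221908569336)
side 333 [304.55855856 226.97597598] [ 0.5042 -0.0945  0.0753] ((504.92999267578125, -89.54228210449219), (49.88389205932617, 89.52767181396484), 58.151248931884766)
top pts [[0.59  0.099 0.116]
 [0.587 0.099 0.112]
 [0.59  0.096 0.114]
 [0.593 0.096 0.114]
 [0.596 0.097 0.113]
 [0.587 0.098 0.109]
 [0.589 0.088 0.116]
 [0.592 0.089 0.116]
 [0.596 0.094 0.111]
 [0.599 0.09  0.115]
 [0.602 0.09  0.114]
 [0.59  0.093 0.109]]
```

```bash
ls pics
```

```text
scene0.png
scene0z.png
side0.png
side0z.png
wrist0.png
```

View pics/scene0z.png

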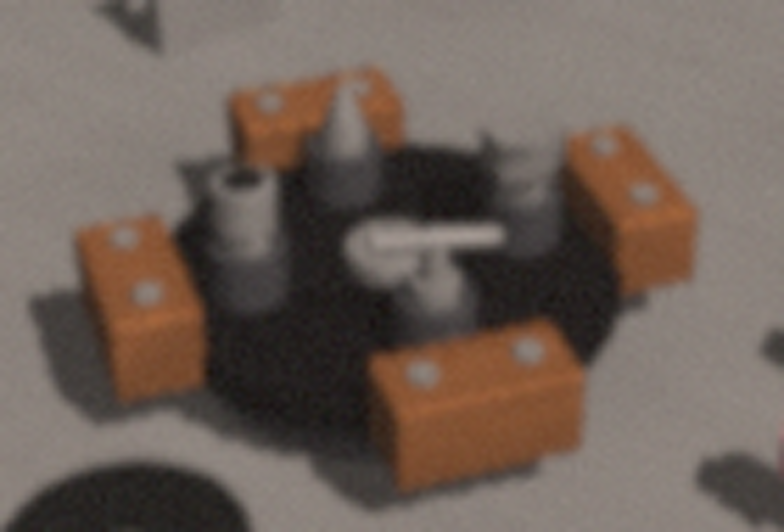

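View pics/side0z.png

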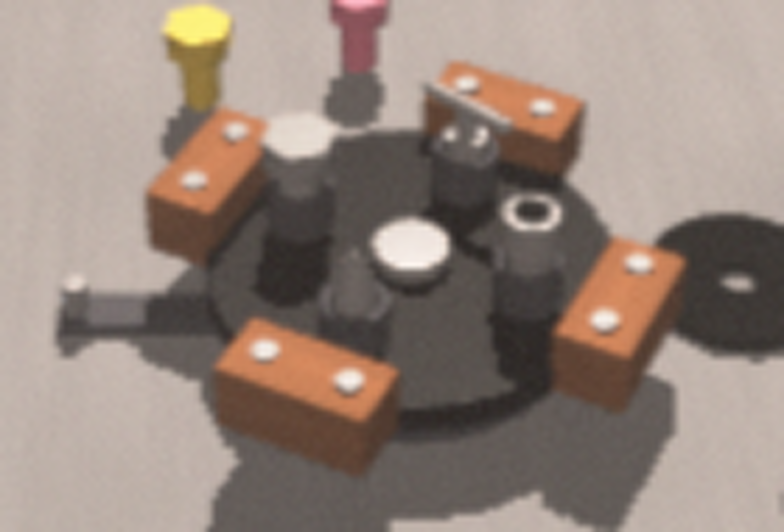

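```bash
python3 - <<'E'
from h import *
L=lambda n:(lambda f:(f['K'],f['R'],f['o']))(np.load(f'{n}0.npz'))
s=L('side')
for u,v in [(263,210.5),(263.4,211)]:
    p=ray(s,u,v,.03);C=np.array([571.2,18.1])/1000
    e=p[:2]-C;print(p,np.hypot(*e),np.degrees(np.arctan2(e[1],e[0])))
print('in scene',proj(L('scene'),p), proj(L('side'),[.571,.018,.048]),proj(L('scene'),[.571,.018,.048]))
for n,(a,b,w,h) in {'scene':(285,160,60,40),'side':(250,195,60,40)}.items():
    im=cv2.imread(f'pics/{n}0.png');cv2.imwrite(f'pics/{n}0y.png',cv2.resize(im[b:b+h,a:a+w],None,fx=12,fy=12,interpolation=cv2.INTER_CUBIC))
# bench items in depth, for obstacles
for n in ['side']:
    d=np.load('side0.npy');
    for nm,(u,v) in dict(yellow=(286,166),pink=(314,159),red=(397,230),vee=(265,297),grind=(332,145),disc=(381,210)).items(): print(nm,pt(s,u,v,d[v,u]).round(3))
E
```

```text
[0.37745466 0.03439649 0.03      ] 0.19442950785093666 175.19200069677467
[0.37876847 0.03193505 0.03      ] 0.19292822692205525 175.8877391192769
in scene [361.37902372 201.06232967] [323.23794554 206.58670256] [318.41747433 221.77138424]
yellow [0.458 0.223 0.063]
pink [0.561 0.26  0.061]
red [ 0.779 -0.115  0.06 ]
vee [ 0.387 -0.293  0.024]
grind [0.641 0.382 0.036]
disc [ 0.77   0.038 -0.001]
```

View pics/side0y.png

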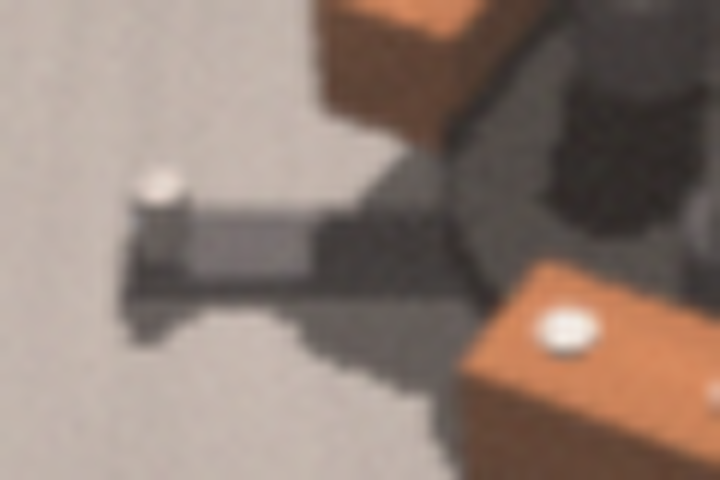

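View pics/scene0y.png

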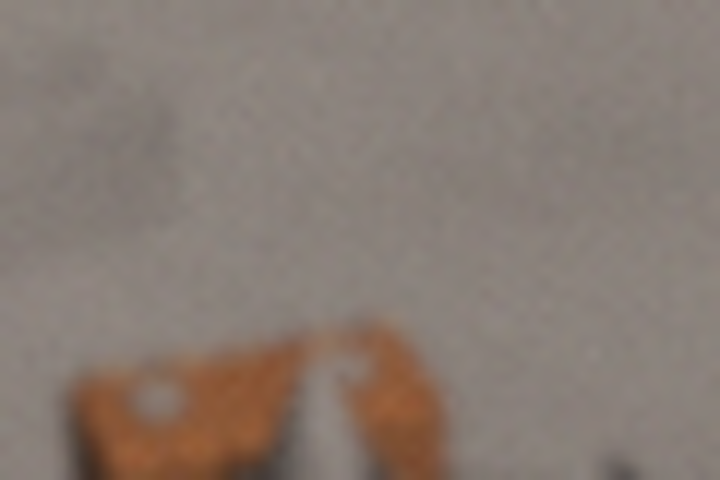

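```bash
cat >> h.py <<'E'
def pose():
    s=observe();q=s['tcp_rot'];M=R.from_quat([q[1],q[2],q[3],q[0]]).as_matrix();return np.array(s['eef_pos']),M,s
def goto(target,yaw_y,step=4.0,turn=.14,n=5):
    "rows toward target (m) with tool down, y_tool at yaw_y deg"
    p,M,s=pose();t=np.array(target)
    yd=np.radians(yaw_y);y=np.array([np.cos(yd),np.sin(yd),0]);z=np.array([0,0,-1.]);G=np.c_[np.cross(y,z),y,z]
    print('at',p.round(4),'yaw_y',np.degrees(np.arctan2(M[1,1],M[0,1])).round(1),'tilt',M[:2,2].round(4),'t',s['t'],'F',s['ft_force'].round(1),'q6',round(s['q'][5],2))
    for i in range(n):
        d=M.T@(t-p)*100;k=np.linalg.norm(d);d*=min(1,step/max(k,1e-9))
        w=R.from_matrix(M.T@G).as_rotvec();a=np.abs(w).max();w*=min(1,turn/max(a,1e-9))
        print([round(x,1) for x in d],[round(x,2) for x in w])
        p=p+M@d/100;M=M@R.from_rotvec(w).as_matrix()
    print('left',(t-p).round(3))
E
python3 -c "
from h import *
goto([.704,.087,.19],-31.4,4.5,n=18)"
```

```text
at [0.1435 0.6334 0.1884] yaw_y 77.2 tilt [-0.0004 -0.0015] t 0.15 F [ 1.   0.8 -0.4] q6 -0.08
[np.float64(-3.8), np.float64(-2.4), np.float64(-0.0)] [np.float64(-0.0), np.float64(0.0), np.float64(0.14)]
[np.float64(-4.1), np.float64(-1.8), np.float64(-0.0)] [np.float64(-0.0), np.float64(0.0), np.float64(0.14)]
[np.float64(-4.3), np.float64(-1.2), np.float64(-0.0)] [np.float64(-0.0), np.float64(0.0), np.float64(0.14)]
[np.float64(-4.5), np.float64(-0.6), np.float64(-0.0)] [np.float64(-0.0), np.float64(0.0), np.float64(0.14)]
[np.float64(-4.5), np.float64(0.0), np.float64(-0.0)] [np.float64(-0.0), np.float64(0.0), np.float64(0.14)]
[np.float64(-4.4), np.float64(0.7), np.float64(-0.0)] [np.float64(-0.0), np.float64(0.0), np.float64(0.14)]
[np.float64(-4.3), np.float64(1.3), np.float64(-0.0)] [np.float64(-0.0), np.float64(0.0), np.float64(0.14)]
[np.float64(-4.1), np.float64(1.9), np.float64(-0.0)] [np.float64(-0.0), np.float64(0.0), np.float64(0.14)]
[np.float64(-3.8), np.float64(2.4), np.float64(-0.0)] [np.float64(-0.0), np.float64(0.0), np.float64(0.14)]
[np.float64(-3.4), np.float64
[... 258 characters left out ...]
, np.float64(0.0), np.float64(0.14)]
[np.float64(-1.9), np.float64(4.1), np.float64(-0.0)] [np.float64(-0.0), np.float64(0.0), np.float64(0.14)]
[np.float64(-1.3), np.float64(4.3), np.float64(-0.0)] [np.float64(-0.0), np.float64(0.0), np.float64(0.08)]
[np.float64(-1.0), np.float64(4.4), np.float64(-0.0)] [np.float64(0.0), np.float64(-0.0), np.float64(-0.0)]
[np.float64(-1.0), np.float64(4.4), np.float64(-0.0)] [np.float64(-0.0), np.float64(0.0), np.float64(-0.0)]
[np.float64(-1.0), np.float64(4.4), np.float64(-0.0)] [np.float64(-0.0), np.float64(-0.0), np.float64(-0.0)]
[np.float64(-0.4), np.float64(1.7), np.float64(-0.0)] [np.float64(0.0), np.float64(0.0), np.float64(-0.0)]
left [0. 0. 0.]
```

>>> servo_tool(plan=[[[-3.8,-2.4,0,0,0,0.14,-1],[-4.1,-1.8,0,0,0,0.14,-1],[-4.3,-1.2,0,0,0,0.14,-1],[-4.5,-0.6,0,0,0,0.14,-1],[-4.5,0,0,0,0,0.14,-1]]], force=20)

```text
t: 0.65
eef_pos: [0.3024, 0.4716, 0.1856]
tcp_rot: [-0.0, 0.453, 0.892, -0.002]
ft_force: [0.2, 0.2, 0.4]
grip_width: 0.0601
```

>>> servo_tool(plan=[[[-4.4,0.7,0,0,0,0.14,-1],[-4.3,1.3,0,0,0,0.14,-1],[-4.1,1.9,0,0,0,0.14,-1],[-3.8,2.4,0,0,0,0.14,-1],[-3.4,2.9,0,0,0,0.14,-1]]])

```text
t: 1.15
eef_pos: [0.4628, 0.3025, 0.1846]
tcp_rot: [0.0, 0.741, 0.672, -0.003]
ft_force: [0.3, 1.0, 0.1]
grip_width: 0.0207
```

```bash
python3 -c "
from h import *
goto([.704,.087,.19],-31.4,4.5,n=12)"|sed 's/np.float64//g'
```

```text
at [0.4628 0.3025 0.1846] yaw_y -5.6 tilt [-0.0032 -0.0041] t 1.15 F [0.3 1.  0.1] q6 0.58
[(-2.7), (3.6), (-0.1)] [(-0.0), (0.0), (0.14)]
[(-2.1), (4.0), (-0.1)] [(-0.0), (0.0), (0.14)]
[(-1.5), (4.2), (-0.1)] [(-0.0), (0.0), (0.14)]
[(-0.9), (4.4), (-0.1)] [(-0.0), (0.0), (0.03)]
[(-0.8), (4.4), (-0.1)] [(0.0), (-0.0), (-0.0)]
[(-0.8), (4.4), (-0.1)] [(-0.0), (0.0), (-0.0)]
[(-0.8), (4.4), (-0.1)] [(0.0), (0.0), (-0.0)]
[(-0.2), (0.8), (-0.0)] [(0.0), (0.0), (-0.0)]
[(0.0), (0.0), (0.0)] [(0.0), (0.0), (-0.0)]
[(0.0), (0.0), (0.0)] [(0.0), (0.0), (-0.0)]
[(0.0), (0.0), (0.0)] [(0.0), (0.0), (-0.0)]
[(0.0), (0.0), (0.0)] [(0.0), (0.0), (-0.0)]
left [0. 0. 0.]
```

>>> servo_tool(plan=[[[-2.7,3.6,-0.1,0,0,0.14,-1],[-2.1,4.0,-0.1,0,0,0.14,-1],[-1.5,4.2,-0.1,0,0,0.14,-1],[-0.9,4.4,-0.1,0,0,0.03,-1],[-0.8,4.4,-0.1,0,0,0,-1]]])

```text
t: 1.65
eef_pos: [0.6332, 0.1432, 0.1881]
tcp_rot: [0.0, 0.878, 0.479, -0.003]
ft_force: [0.6, -0.3, 0.5]
grip_width: 0.0006
```

>>> servo_tool(plan=[[[-0.8,4.4,-0.1,0,0,0,-1],[-0.7,3.5,-0.1,0,0,0,-1],[0,0,0,0,0,0,-1]]])

```text
t: 1.95
eef_pos: [0.6959, 0.0804, 0.188]
tcp_rot: [0.001, 0.879, 0.477, -0.004]
ft_force: [-0.2, 0.3, -0.4]
grip_width: 0.0002
```

```bash
python3 - <<'E' |sed 's/np.float64//g'
from h import *
goto([.704,.087,.058],-31.4,4.,n=6)
c=cam('wrist');im,d=capture('wrist');cv2.imwrite('pics/w1.png',im);np.save('w1.npy',d);np.savez('w10.npz',K=c[0],R=c[1],o=c[2])
E
```

```text
at [0.6959 0.0804 0.188 ] yaw_y -33.1 tilt [-0.0066 -0.0049] t 1.95 F [-0.2  0.3 -0.4] q6 0.62
[(0.3), (0.1), (4.0)] [(-0.0), (0.01), (-0.03)]
[(0.3), (0.1), (4.0)] [(-0.0), (0.0), (-0.0)]
[(0.3), (0.1), (4.0)] [(-0.0), (0.0), (-0.0)]
[(0.1), (0.0), (1.0)] [(0.0), (0.0), (-0.0)]
[(0.0), (0.0), (0.0)] [(0.0), (0.0), (-0.0)]
[(0.0), (0.0), (0.0)] [(0.0), (0.0), (-0.0)]
left [0. 0. 0.]
```

View pics/w1.png

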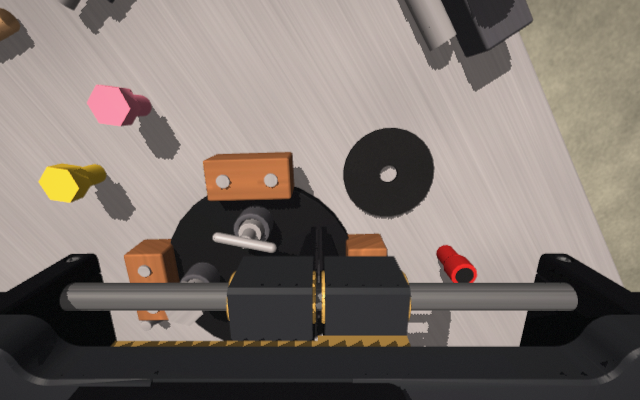

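>>> servo_tool(plan=[[[0.3,0.1,3,0,0.01,-0.03,-1],[0.3,0.1,3,0,0,0,-1],[0.3,0.1,3,0,0,0,-1],[0.1,0,2.5,0,0,0,-1],[0,0,0.5,0,0,0,-1]]])

```text
t: 2.5
eef_pos: [0.6995, 0.0948, 0.0662]
tcp_rot: [-0.003, 0.87, 0.492, 0.001]
ft_force: [-1.2, -0.0, -1.8]
grip_width: 0.0006
```

```bash
python3 - <<'E' |sed 's/np.float64//g'
from h import *
goto([.704,.087,.058],-31.4,4.,n=2)
goto([.688,.097,.058],-31.4,.5,n=4)
im,d=capture('scene');cv2.imwrite('pics/s1.png',cv2.resize(im[150:290,220:420],None,fx=4,fy=4))
E
```

```text
at [0.6995 0.0948 0.0662] yaw_y -31.0 tilt [-0.0009  0.007 ] t 2.5 F [-1.2 -0.  -1.8] q6 0.59
[(-0.4), (0.8), (0.8)] [(-0.0), (-0.01), (0.01)]
[(0.0), (0.0), (0.0)] [(0.0), (0.0), (0.0)]
left [0. 0. 0.]
at [0.6995 0.0948 0.0662] yaw_y -31.0 tilt [-0.0009  0.007 ] t 2.5 F [-1.2 -0.  -1.8] q6 0.59
[(-0.1), (-0.4), (0.3)] [(-0.0), (-0.01), (0.01)]
[(-0.1), (-0.4), (0.3)] [(0.0), (0.0), (0.0)]
[(-0.1), (-0.3), (0.2)] [(-0.0), (-0.0), (0.0)]
[(0.0), (0.0), (0.0)] [(0.0), (0.0), (0.0)]
left [0. 0. 0.]
```

View pics/s1.png

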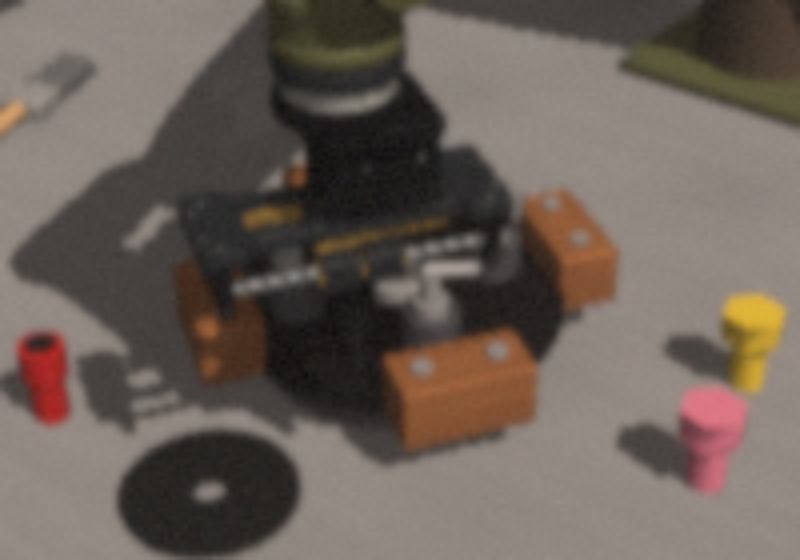

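```bash
python3 - <<'E' |sed 's/np.float64//g'
from h import *
p,M,s=pose();c=cam('scene')
for q in [p,p-M[:,2]*.078,p-M[:,2]*.15,[.571,.018,.048],[.638,.127,.075]]: print(np.array(q).round(3),(proj(c,q)-[220,150])*4)
print(camera_info('scene'));print(s['q'])
im,d=capture('side');cv2.imwrite('pics/d1.png',cv2.resize(im[100:260,220:420],None,fx=4,fy=3.75));print(cam('side')[2],(proj(cam('side'),p)-[220,100])*[4,3.75])
E
```

```text
[0.7   0.095 0.067] [352.37256527 399.25211541]
[0.7   0.094 0.145] [347.16551482 294.97303915]
[0.7   0.094 0.217] [341.90034902 189.53011481]
[0.571 0.018 0.048] [393.66989734 287.08553698]
[0.638 0.127 0.075] [455.85413104 360.87870646]
{'fx': 375.16598728862596, 'fy': 375.16598728862596, 'cx': 323.5041345159237, 'cy': 209.15967795715224, 'rvec': array([ 1.04862712,  2.21913535, -1.22029539]), 'tvec': array([ 0.33764613, -0.17070046,  1.46112689])}
[0.05546627 0.33776915 1.61136284 0.00773158 1.19240283 0.59363784]
[ 0.46539057 -0.91418116  0.91603749] [557.52356134 318.19978808]
```

View pics/d1.png

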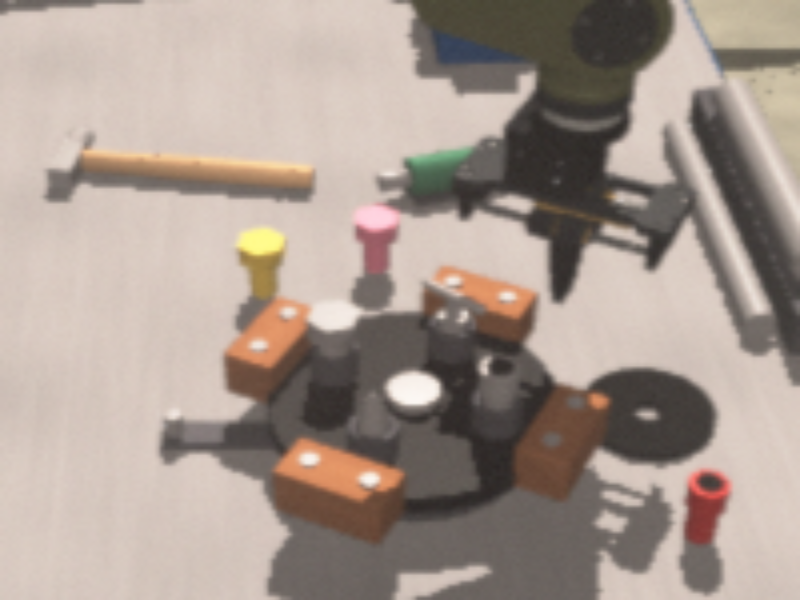

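```bash
python3 - <<'E' |sed 's/np.float64//g'
from h import *
p,M,s=pose();c=cam('side');im,d=capture('side');np.save('d2.npy',d);print(p, proj(c,p))
v,u=np.mgrid[150:200,340:380]
P=np.stack([pt(c,a,b,d[b,a]) for a,b in zip(u.ravel(),v.ravel())])
m=(np.hypot(P[:,0]-p[0],P[:,1]-p[1])<.05)&(P[:,2]>.03)
for a,b,q in zip(u.ravel()[m],v.ravel()[m],P[m]):
    if q[2]<.12 : print(a,b,q.round(3))
cv2.imwrite('pics/d2.png',cv2.resize(im[140:200,330:390],None,fx=10,fy=10,interpolation=cv2.INTER_NEAREST))
E
```

```text
[0.70134008 0.09455302 0.06899555] [359.88986817 184.35725438]
364 173 [0.712 0.097 0.115]
358 174 [0.69  0.087 0.119]
359 174 [0.693 0.086 0.12 ]
360 174 [0.697 0.089 0.118]
363 174 [0.707 0.089 0.117]
364 174 [0.713 0.1   0.108]
358 175 [0.69  0.086 0.116]
359 175 [0.693 0.086 0.116]
360 175 [0.696 0.084 0.117]
361 175 [0.699 0.083 0.118]
362 175 [0.702 0.08  0.12 ]
363 175 [0.707 0.088 0.114]
358 176 [0.69  0.086 0.112]
359 176 [0.694 0.089 0.11 ]
360 176 [0.697 0.086 0.111]
361 176 [0.699 0.081 0.115]
362 176 [0.702 0.081 0.115]
363 176 [0.711 0.104 0.096]
348 177 [0.666 0.129 0.075]
349 177 [0.669 0.129 0.075]
350 177 [0.672 0.125 0.078]
351 177 [0.676 0.128 0.076]
352 177 [0.679 0.127 0.076]
359 177 [0.694 0.084 0.109]
360 177 [0.697 0.085 0.108]
361 177 [0.701 0.086 0.107]
362 177 [0.704 0.085 0.108]
347 178 [0.661 0.119 0.079]
348 178 [0.664 0.12  0.078]
349 178 [0.669 0.124 0.074]
350 178 [0.671 0.121 0.077]
351 178 [0.675 0.122 0.076]
352 178 [0.678 0.119 0.078]
353 178 [0.682 0.122 0.076]
354 178 [0.686 0.123 0.074]
359 178 [0.694 0.085 0.105]
360 178 [0.698 0.089 0.1  ]
3
[... 3246 characters left out ...]

348 193 [0.66  0.076 0.05 ]
349 193 [0.664 0.079 0.047]
350 193 [0.665 0.071 0.054]
351 193 [0.669 0.073 0.051]
352 193 [0.673 0.076 0.049]
348 194 [0.659 0.074 0.047]
349 194 [0.662 0.07  0.05 ]
350 194 [0.666 0.072 0.048]
351 194 [0.669 0.071 0.049]
352 194 [0.672 0.069 0.051]
353 194 [0.676 0.07  0.049]
349 195 [0.662 0.07  0.046]
350 195 [0.665 0.064 0.051]
351 195 [0.668 0.066 0.049]
352 195 [0.671 0.065 0.049]
353 195 [0.675 0.065 0.049]
354 195 [0.678 0.066 0.048]
351 196 [0.667 0.059 0.051]
352 196 [0.671 0.062 0.048]
353 196 [0.674 0.058 0.051]
354 196 [0.678 0.061 0.048]
355 196 [0.682 0.064 0.045]
353 197 [0.673 0.056 0.049]
354 197 [0.676 0.054 0.05 ]
355 197 [0.679 0.053 0.051]
```

View pics/d2.png

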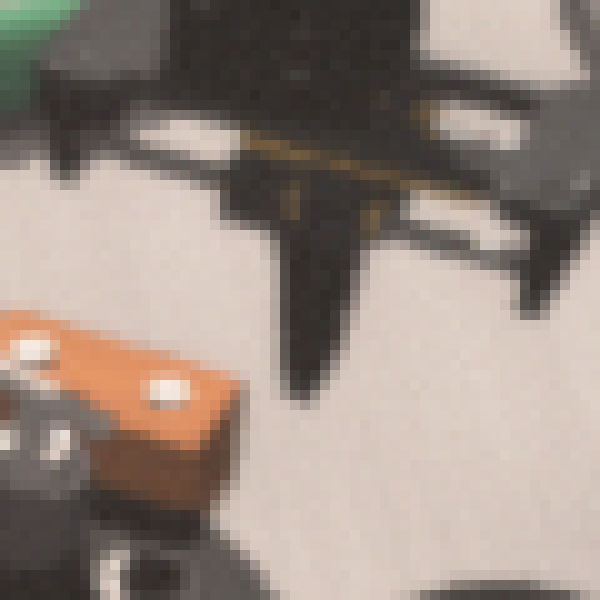

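```bash
python3 - <<'E' |sed 's/np.float64//g'
from h import *
p,M,s=pose();c=cam('scene');im,d=capture('scene');print(p, proj(c,p))
v,u=np.mgrid[190:275,280:340]
P=np.stack([pt(c,a,b,d[b,a]) for a,b in zip(u.ravel(),v.ravel())])
m=(np.hypot(P[:,0]-p[0],P[:,1]-p[1])<.03)&(P[:,2]>.03)&(P[:,2]<.4)
Q=P[m];uv=np.c_[u.ravel(),v.ravel()][m];o=np.argsort(Q[:,2])
for i in o[:12]: print(uv[i],Q[i].round(3))
cv2.imwrite('pics/s2.png',cv2.resize(cv2.convertScaleAbs(im[190:260,270:350],alpha=2.5),None,fx=8,fy=8,interpolation=cv2.INTER_CUBIC))
E
```

```text
[0.7028091  0.09433246 0.07093944] [307.07855137 248.97903422]
[318 257] [0.675 0.105 0.033]
[319 259] [0.68  0.112 0.033]
[319 258] [0.679 0.112 0.036]
[318 256] [0.676 0.106 0.038]
[318 255] [0.675 0.105 0.039]
[319 257] [0.68  0.112 0.04 ]
[318 254] [0.676 0.106 0.044]
[319 256] [0.682 0.114 0.046]
[318 253] [0.675 0.105 0.046]
[319 255] [0.68  0.113 0.047]
[319 254] [0.68  0.113 0.05 ]
[318 252] [0.676 0.106 0.05 ]
```

View pics/s2.png

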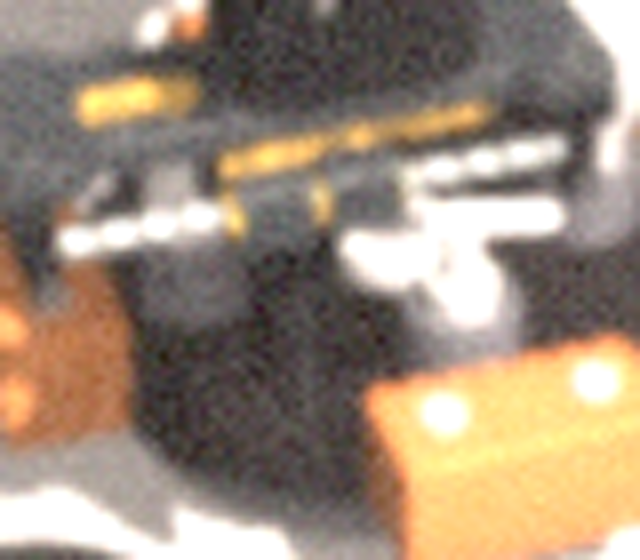

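```bash
python3 - <<'E' |sed 's/np.float64//g'
from h import *
p,M,s=pose();print(p)
for n,us,vs in [('scene',(304,306,308,310),range(224,256,3)),('side',(359,361,363),range(150,188,3))]:
    c=cam(n);im,d=capture(n)
    for v in vs: print(n,v,[(u,pt(c,u,v,d[v,u]).round(3).tolist()) for u in us])
E
```

```text
[0.70382304 0.09412028 0.07226727]
scene 224 [(304, [0.715, 0.099, 0.154]), (306, [0.71, 0.101, 0.153]), (308, [0.707, 0.105, 0.153]), (310, [0.702, 0.106, 0.15])]
scene 227 [(304, [0.715, 0.1, 0.146]), (306, [0.711, 0.102, 0.145]), (308, [0.708, 0.105, 0.145]), (310, [0.704, 0.108, 0.144])]
scene 230 [(304, [0.717, 0.101, 0.139]), (306, [0.712, 0.103, 0.138]), (308, [0.707, 0.104, 0.135]), (310, [0.703, 0.107, 0.134])]
scene 233 [(304, [0.716, 0.099, 0.129]), (306, [0.712, 0.102, 0.129]), (308, [0.708, 0.104, 0.127]), (310, [0.704, 0.107, 0.126])]
scene 236 [(304, [0.717, 0.1, 0.121]), (306, [0.713, 0.102, 0.12]), (308, [0.707, 0.103, 0.117]), (310, [0.703, 0.106, 0.116])]
scene 239 [(304, [0.704, 0.087, 0.099]), (306, [0.711, 0.1, 0.109]), (308, [0.708, 0.103, 0.109]), (310, [0.704, 0.107, 0.108])]
scene 242 [(304, [0.664, 0.048, 0.047]), (306, [0.712, 0.101, 0.101]), (308, [0.708, 0.103, 0.099]), (310, [0.655, 0.061, 0.048])]
scene 245 [(304, [0.673, 0.056, 0.046]), (306, [0.671, 0.061, 0.048]), (308, [0.669, 0.066, 0.048]), (310, [0.665, 0.069, 0.048])]
scene 248 [(304, [0.68, 0.
[... 950 characters left out ...]
1, 0.159])]
side 168 [(359, [0.692, 0.09, 0.141]), (361, [0.699, 0.091, 0.14]), (363, [0.703, 0.083, 0.146])]
side 171 [(359, [0.692, 0.086, 0.132]), (361, [0.465, -0.914, 0.916]), (363, [0.704, 0.082, 0.135])]
side 174 [(359, [0.693, 0.086, 0.12]), (361, [0.7, 0.086, 0.12]), (363, [0.705, 0.081, 0.123])]
side 177 [(359, [0.724, 0.22, -0.0]), (361, [0.701, 0.088, 0.106]), (363, [0.709, 0.094, 0.1])]
side 180 [(359, [0.721, 0.199, 0.002]), (361, [0.728, 0.199, 0.002]), (363, [0.735, 0.198, 0.002])]
side 183 [(359, [0.719, 0.184, 0.0]), (361, [0.726, 0.183, 0.001]), (363, [0.733, 0.183, 0.001])]
side 186 [(359, [0.716, 0.168, -0.0]), (361, [0.722, 0.164, 0.003]), (363, [0.731, 0.168, -0.001])]
```

>>> servo_tool(plan=[[[0,0,0,0,0,0,-1],[0,0,0,0,0,0,-1],[0,0,0,0,0,0,-1]]])

```text
t: 3.1
eef_pos: [0.7068, 0.0937, 0.0774]
tcp_rot: [0.001, 0.871, 0.492, 0.009]
ft_force: [0.1, 0.3, -0.6]
grip_width: 0.0001
```

```bash
python3 - <<'E' |sed 's/np.float64//g'
from h import *
p,M,s=pose();print(s['t'],p,s['joint_velocities'].round(3),s['ft_force'])
for n,us,vs in [('side',(359,361,363),range(168,186,2))]:
    c=cam(n);im,d=capture(n)
    for v in vs: print(n,v,[(u,pt(c,u,v,d[v,u]).round(3).tolist()) for u in us])
p,M,s=pose();print(s['t'],p)
c=cam('wrist');im,d=capture('wrist');cv2.imwrite('pics/w2.png',im)
print(proj(c,p),camera_info('wrist')['T_tool_cam'])
p,M,s=pose();print(s['t'],p)
E
```

```text
3.1 [0.70677898 0.09371132 0.07739121] [-0.001 -0.008 -0.008  0.     0.002  0.   ] [ 0.06230605  0.30738187 -0.6201261 ]
side 168 [(359, [0.734, 0.277, -0.003]), (361, [0.698, 0.09, 0.141]), (363, [0.703, 0.082, 0.147])]
side 170 [(359, [0.73, 0.257, 0.003]), (361, [0.699, 0.087, 0.135]), (363, [0.705, 0.086, 0.136])]
side 172 [(359, [0.729, 0.248, 0.001]), (361, [0.699, 0.087, 0.127]), (363, [0.704, 0.078, 0.134])]
side 174 [(359, [0.727, 0.234, 0.002]), (361, [0.699, 0.086, 0.12]), (363, [0.706, 0.084, 0.121])]
side 176 [(359, [0.726, 0.229, -0.003]), (361, [0.701, 0.09, 0.108]), (363, [0.706, 0.081, 0.115])]
side 178 [(359, [0.723, 0.213, 0.0]), (361, [0.73, 0.211, 0.001]), (363, [0.737, 0.207, 0.004])]
side 180 [(359, [0.721, 0.201, 0.001]), (361, [0.728, 0.199, 0.002]), (363, [0.735, 0.197, 0.003])]
side 182 [(359, [0.719, 0.188, 0.002]), (361, [0.725, 0.183, 0.006]), (363, [0.732, 0.181, 0.006])]
side 184 [(359, [0.717, 0.174, 0.004]), (361, [0.725, 0.178, -0.0]), (363, [0.732, 0.178, -0.0])]
3.15 [0.70690979 0.09369223 0.07749748]
[319.00017596 228.06852217] [[-6.02992378e-04 -9.58457791e-01 -2.85233762e-01  8.06341796e-02]
 [ 9.99999818e-01 -5.71992983e-04 -1.91986869e-04 -4.32727110e-04]
 [ 2.08595996e-05 -2.85233826e-01  9.58457962e-01 -1.95730302e-01]
 [ 0.00000000e+00  0.00000000e+00  0.00000000e+00  1.00000000e+00]]
3.2 [0.70666372 0.09369301 0.07712387]
```

View pics/w2.png

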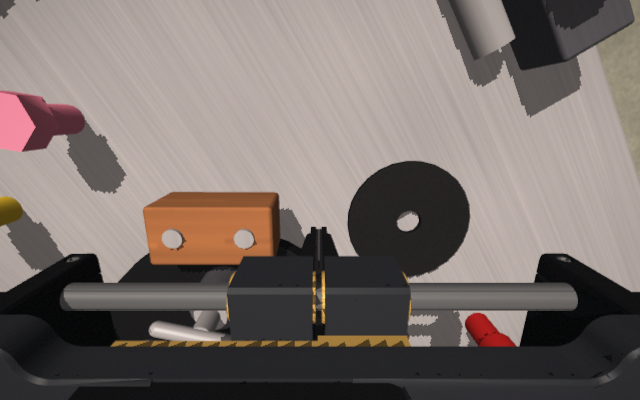

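```bash
python3 - <<'E' |sed 's/np.float64//g'
from h import *
c=cam('wrist');p,M,s=pose();im,d=capture('wrist');print(p,proj(c,p))
for nm,u,v in [('bench',300,100),('bench',200,150),('disc',440,210),('block',208,240),('blockR',262,205),('tip',314,232),('tip',322,232),('tip',314,240),('tip',322,245),('tip',320,250)]: print(nm,u,v,d[v,u],pt(c,u,v,d[v,u]).round(3))
cv2.imwrite('pics/w3.png',cv2.resize(im[210:270,260:380],None,fx=6.5,fy=6.5))
E
```

```text
[0.70666372 0.09369301 0.07712387] [319.00050517 228.06852146]
bench 300 100 0.26003817 [0.739 0.177 0.001]
bench 200 150 0.2706424 [0.64  0.187 0.001]
disc 440 210 0.28004688 [0.798 0.027 0.009]
block 208 240 0.21318766 [0.635 0.126 0.076]
blockR 262 205 0.21425247 [0.68  0.127 0.069]
tip 314 232 0.17466146 [0.71  0.105 0.111]
tip 322 232 0.17333643 [0.714 0.103 0.113]
tip 314 240 0.16384995 [0.71  0.105 0.123]
tip 322 245 0.15803228 [0.713 0.103 0.129]
tip 320 250 0.15616412 [0.711 0.102 0.131]
```

View pics/w3.png

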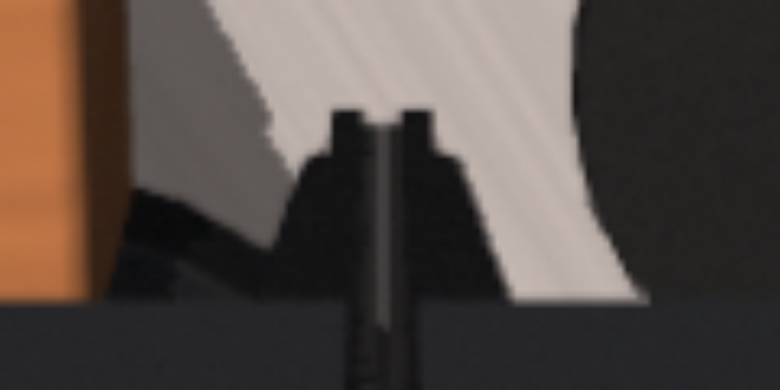

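>>> servo_tool(plan=[[[0,0,1.2,0,0,0,-1],[0,0,1.0,0,0,0,-1],[0,0,1.0,0,0,0,-1],[0,0,0.5,0,0,0,-1],[0,0,0.2,0,0,0,-1]]])

```text
t: 3.75
eef_pos: [0.7059, 0.0938, 0.0325]
tcp_rot: [-0.0, 0.871, 0.492, 0.007]
ft_force: [-0.1, 0.4, -0.3]
grip_width: 0.0003
```

```bash
python3 - <<'E' |sed 's/np.float64//g'
from h import *
goto([.706,.0945,.036],-31.4,1.,n=2)
E
```

```text
at [0.7059 0.0938 0.0325] yaw_y -31.1 tilt [0.0125 0.0075] t 3.75 F [-0.1  0.4 -0.3] q6 0.59
[(0.1), (-0.0), (-0.3)] [(0.01), (-0.01), (0.01)]
[(0.0), (0.0), (0.0)] [(-0.0), (-0.0), (0.0)]
left [0. 0. 0.]
```

>>> servo_tool(plan=[[[0.1,-0.4,-0.1,0.01,-0.01,0,-1],[0,-0.4,0,0,0,0,-1],[0,-0.4,0,0,0,0,-1],[0,-0.4,0,0,0,0,-1]]])

```text
t: 4.15
eef_pos: [0.692, 0.1036, 0.0333]
tcp_rot: [-0.002, 0.871, 0.492, -0.0]
ft_force: [-0.2, -0.6, 0.3]
grip_width: 0.0005
```

```bash
cat >> h.py <<'E'
C=np.array([.5715,.0185])
def where():
    p,M,s=pose();yaw=np.degrees(np.arctan2(M[1,1],M[0,1]));b=np.radians(yaw+90)
    er=np.array([np.cos(b),np.sin(b)]);et=np.array([-er[1],er[0]]);e=p[:2]-C
    print('t',round(s['t'],2),'frame angle',round(np.degrees(b),1),'radial',round(e@er*1000,1),'tang',round(e@et*1000,1),'z',round(p[2]*1000,1),'tilt',(M.T@np.array([0,0,-1.]))[:2].round(3),'F_t',round(s['ft_force'][:2]@et,1),'F_r',round(s['ft_force'][:2]@er,1),'Fz',round(s['ft_force'][2],1),'q6',round(s['q'][5],2))
E
python3 -c "
from h import *
where()
im,d=capture('side');cv2.imwrite('pics/d3.png',cv2.resize(im[140:200,330:390],None,fx=8,fy=8))"
```

```text
t 4.15 frame angle 58.9 radial 135.1 tang -59.2 z 33.3 tilt [-0.002  0.004] F_t -0.1 F_r -0.6 Fz 0.3 q6 0.61
```

View pics/d3.png

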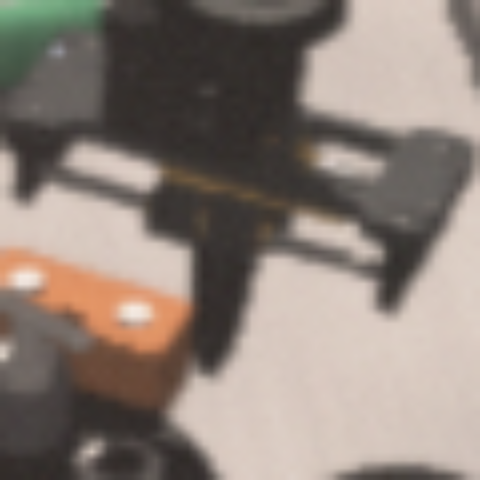

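>>> servo_tool(plan=[[[0,-0.3,0,0,0,0,-1],[0,-0.3,0,0,0,0,-1],[0.1,-0.4,0,0,0,-0.02,-1],[0.2,-0.5,0,0,0,-0.035,-1],[0.2,-0.5,0,0,0,-0.035,-1]]])

```text
t: 4.7
eef_pos: [0.6772, 0.118, 0.0346]
tcp_rot: [-0.001, 0.846, 0.533, 0.001]
ft_force: [1.9, -1.3, -1.1]
grip_width: 0.0003
```

```bash
python3 -c "
from h import *
where()"
```

```text
t 4.7 frame angle 64.4 radial 135.4 tang -52.4 z 34.6 tilt [-0.003 -0.   ] F_t -2.3 F_r -0.4 Fz -1.1 q6 0.54
```

>>> servo_tool(plan=[[[0.2,-0.5,0,0,0,-0.035,-1],[0.2,-0.5,0,0,0,-0.035,-1],[0.2,-0.5,0,0,0,-0.035,-1],[0.2,-0.5,0,0,0,-0.035,-1],[0.2,-0.5,0,0,0,-0.035,-1]]])

```text
t: 5.2
eef_pos: [0.6569, 0.1363, 0.0347]
tcp_rot: [0.001, 0.792, 0.611, 0.001]
ft_force: [1.0, -0.7, -1.3]
grip_width: 0.0006
```

```bash
python3 -c "
from h import *
where()
im,d=capture('side');cv2.imwrite('pics/d4.png',cv2.resize(im[120:260,250:410],None,fx=5,fy=4))"
```

```text
t 5.2 frame angle 75.3 radial 135.6 tang -52.8 z 34.7 tilt [-0.    -0.004] F_t -1.2 F_r -0.4 Fz -1.3 q6 0.38
```

View pics/d4.png

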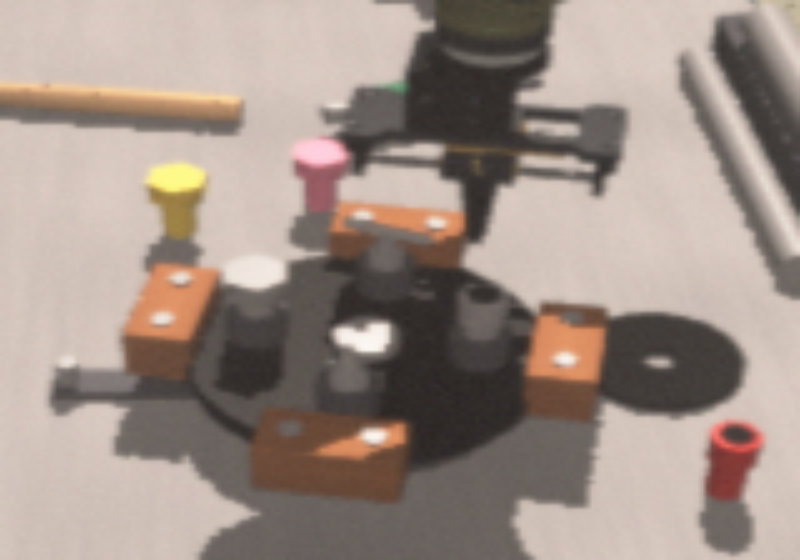

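>>> servo_tool(plan=[[[0.2,-0.5,0,0,0,-0.035,-1],[0.2,-0.5,0,0,0,-0.035,-1],[0.2,-0.5,0,0,0,-0.035,-1],[0.2,-0.5,0,0,0,-0.035,-1],[0.2,-0.5,0,0,0,-0.035,-1]]])

```text
t: 5.75
eef_pos: [0.634, 0.1511, 0.0353]
tcp_rot: [0.003, 0.731, 0.682, 0.002]
ft_force: [1.8, -0.4, -1.0]
grip_width: 0.0004
```

>>> servo_tool(plan=[[[0.2,-0.5,0,0,0,-0.035,-1],[0.2,-0.5,0,0,0,-0.035,-1],[0.2,-0.5,0,0,0,-0.035,-1],[0.2,-0.5,0,0,0,-0.035,-1],[0.2,-0.5,0,0,0,-0.035,-1]]])

```text
t: 6.25
eef_pos: [0.6098, 0.1613, 0.0362]
tcp_rot: [0.005, 0.665, 0.747, 0.003]
ft_force: [2.9, -0.5, -1.0]
grip_width: 0.0005
```

```bash
python3 -c "
from h import *
where()"
```

```text
t 6.25 frame angle 96.6 radial 137.5 tang -54.6 z 36.2 tilt [ 0.004 -0.011] F_t -2.8 F_r -0.8 Fz -1.0 q6 0.06
```

>>> servo_tool(plan=[[[0.15,-0.5,0.05,0.005,0,-0.033,-1],[0.15,-0.5,0.05,0.005,0,-0.033,-1],[0.15,-0.5,0,0.005,0,-0.033,-1],[0.15,-0.5,0,0,0,-0.033,-1],[0.15,-0.5,0,0,0,-0.033,-1]]])

```text
t: 6.75
eef_pos: [0.5855, 0.1662, 0.037]
tcp_rot: [0.002, 0.597, 0.802, 0.0]
ft_force: [2.7, 0.6, -0.5]
grip_width: 0.0004
```

>>> servo_tool(plan=[[[0.2,-0.5,0,0.002,0,-0.033,-1],[0.2,-0.5,0,0.002,0,-0.033,-1],[0.2,-0.5,0,0.002,0,-0.033,-1],[0.2,-0.5,0,0,0,-0.033,-1],[0.2,-0.5,0,0,0,-0.033,-1]]])

```text
t: 7.25
eef_pos: [0.5599, 0.1685, 0.0386]
tcp_rot: [0.002, 0.525, 0.851, 0.001]
ft_force: [3.0, 0.1, -0.4]
grip_width: 0.0005
```

```bash
python3 -c "
from h import *
where()
im,d=capture('side');cv2.imwrite('pics/d5.png',cv2.resize(im[120:260,250:410],None,fx=5,fy=4))"
```

```text
t 7.25 frame angle 116.7 radial 139.2 tang -56.9 z 38.6 tilt [ 0.003 -0.003] F_t -2.7 F_r -1.3 Fz -0.4 q6 -0.26
```

View pics/d5.png

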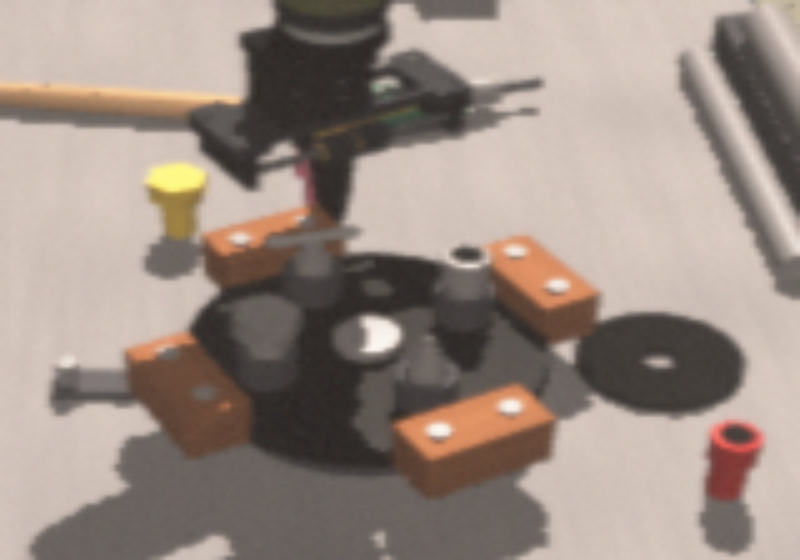

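>>> servo_tool(plan=[[[0.1,-0.5,0.1,0,0,-0.025,-1],[0.1,-0.5,0.1,0,0,-0.025,-1],[0.1,-0.5,0.1,0,0,-0.03,-1],[0.1,-0.5,0.05,0,0,-0.03,-1],[0.15,-0.5,0.05,0,0,-0.03,-1]]])

```text
t: 7.8
eef_pos: [0.5364, 0.1643, 0.0378]
tcp_rot: [0.003, 0.46, 0.888, 0.005]
ft_force: [1.4, 1.6, 0.8]
grip_width: 0.0006
```

>>> servo_tool(plan=[[[0.15,-0.5,0.05,0,0,-0.03,-1],[0.15,-0.5,0.05,0,0,-0.03,-1],[0.15,-0.5,0.05,0,0,-0.03,-1],[0.15,-0.5,0.05,0,0,-0.03,-1],[0.15,-0.5,0.05,0,0,-0.03,-1]]])

```text
t: 8.3
eef_pos: [0.5129, 0.1568, 0.0378]
tcp_rot: [0.005, 0.388, 0.922, 0.009]
ft_force: [1.7, 1.8, 1.4]
grip_width: 0.0006
```

```bash
cat >> h.py <<'E'
def blocks(n,save=None):
    c=cam(n);im,d=capture(n)
    if save: cv2.imwrite(save,im)
    b0=proj(c,[*C,.06]).astype(int);a,b=b0-[90,70];w,h=180,140
    v,u=np.mgrid[b:b+h,a:a+w]
    K,Rm,o=c;dd=d[v,u].ravel();P=o+(np.linalg.solve(K,np.stack([u.ravel(),v.ravel(),np.ones(u.size)]))*dd).T@Rm.T
    hsv=cv2.cvtColor(im,cv2.COLOR_BGR2HSV)[b:b+h,a:a+w].reshape(-1,3)
    m=(hsv[:,1]>110)&(hsv[:,0]<18)&(hsv[:,2]>50)&(P[:,2]>.067)&(P[:,2]<.084)
    k,l,st,ce=cv2.connectedComponentsWithStats(m.reshape(h,w).astype(np.uint8))
    for i in range(1,k):
        if st[i,4]>90:
            q=P[l.ravel()==i];(x,y),sz,an=cv2.minAreaRect(q[:,:2].astype(np.float32)*1000)
            print(n,st[i,4],'ctr',round(x,1),round(y,1),'size',np.round(sz,0),'rect mod90',round(an,1),'dir',np.degrees(np.arctan2(y-C[1]*1000,x-C[0]*1000)).round(1))
    return im
E
python3 -c "
from h import *
where()
blocks('side');blocks('scene')"
```

```text
t 8.3 frame angle 134.4 radial 139.8 tang -54.8 z 37.8 tilt [ 0.002 -0.02 ] F_t -2.5 F_r 0.1 Fz 1.4 q6 -0.59
side 167 ctr 664.1 103.4 size [46. 88.] rect mod90 45.2 dir 42.5
side 143 ctr 481.8 108.4 size [84. 46.] rect mod90 40.9 dir 134.9
side 283 ctr 658.1 -74.8 size [93. 46.] rect mod90 42.5 dir -47.1
side 256 ctr 479.9 -70.9 size [45. 89.] rect mod90 44.5 dir -135.7
scene 146 ctr 490.3 106.7 size [89. 27.] rect mod90 43.5 dir 132.6
scene 265 ctr 660.3 -70.5 size [89. 44.] rect mod90 42.1 dir -45.1
scene 415 ctr 662.3 107.3 size [49. 89.] rect mod90 42.9 dir 44.4
```

>>> servo_tool(plan=[[[0.1,-0.5,0.1,0.005,0,-0.033,-1],[0.15,-0.5,0.1,0.005,0,-0.033,-1],[0.15,-0.5,0.1,0.005,0,-0.033,-1],[0.15,-0.5,0.1,0.005,0,-0.033,-1],[0.15,-0.5,0.05,0.003,0,-0.033,-1]]])

```text
t: 8.9
eef_pos: [0.4921, 0.1445, 0.0349]
tcp_rot: [0.002, 0.309, 0.951, 0.0]
ft_force: [0.1, 3.2, 2.1]
grip_width: 0.0004
```

>>> servo_tool(plan=[[[0.15,-0.5,0.05,0.003,0,-0.033,-1],[0.15,-0.5,0.05,0.003,0,-0.033,-1],[0.15,-0.5,0.05,0.003,0,-0.033,-1],[0.15,-0.4,0.05,0,0,-0.025,-1],[0.1,-0.3,0.05,0,0,-0.02,-1]]])

```text
t: 9.4
eef_pos: [0.475, 0.132, 0.0345]
tcp_rot: [0.001, 0.238, 0.971, -0.002]
ft_force: [-0.0, 2.1, 2.4]
grip_width: 0.0008
```

```bash
python3 -c "
from h import *
where()
im=blocks('side')
cv2.imwrite('pics/d6.png',cv2.resize(im[120:260,250:410],None,fx=5,fy=4))"
```

```text
t 9.4 frame angle 152.4 radial 138.0 tang -55.9 z 34.5 tilt [0.002 0.003] F_t -1.9 F_r 1.0 Fz 2.4 q6 -0.92
side 139 ctr 633.1 128.5 size [48. 88.] rect mod90 61.4 dir 60.8
side 128 ctr 459.9 77.8 size [88. 40.] rect mod90 60.0 dir 152.0
side 273 ctr 681.6 -44.3 size [92. 45.] rect mod90 60.8 dir -29.7
side 319 ctr 508.6 -93.4 size [47. 90.] rect mod90 59.7 dir -119.3
```

View pics/d6.png

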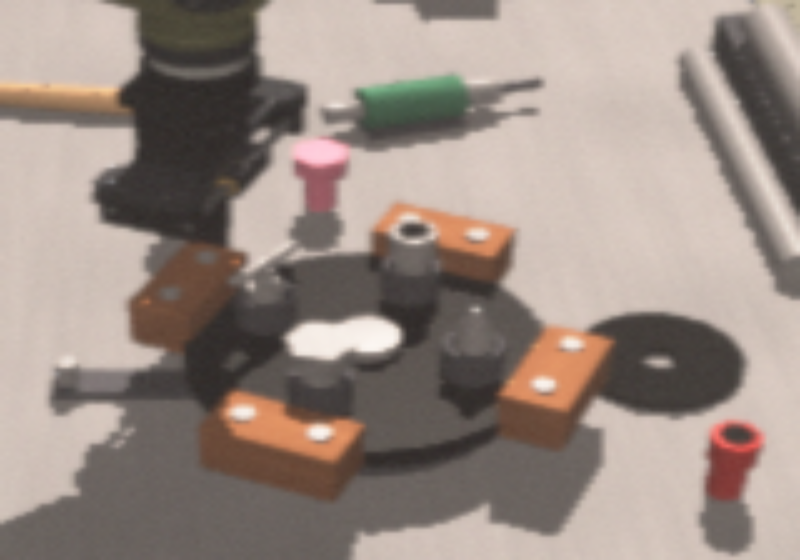

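>>> servo_tool(plan=[[[0.15,-0.5,0,0.002,0,-0.035,-1],[0.15,-0.5,0,0.002,0,-0.035,-1],[0.15,-0.5,0,0.002,0,-0.035,-1],[0.15,-0.5,0,0.002,0,-0.035,-1],[0.15,-0.5,0,0.002,0,-0.035,-1]]])

```text
t: 9.95
eef_pos: [0.4563, 0.1132, 0.0341]
tcp_rot: [-0.003, 0.15, 0.989, -0.005]
ft_force: [-0.1, 2.1, 1.6]
grip_width: 0.0004
```

>>> servo_tool(plan=[[[0.15,-0.5,0,0.002,0,-0.035,-1],[0.15,-0.4,0,0,0,-0.03,-1],[0.1,-0.3,0,0,0,-0.02,-1]]])

```text
t: 10.25
eef_pos: [0.4483, 0.1031, 0.034]
tcp_rot: [-0.004, 0.107, 0.994, -0.005]
ft_force: [-0.3, 1.9, 1.7]
grip_width: 0.0005
```

```bash
python3 -c "
from h import *
where()
blocks('side');blocks('scene')
c=cam('wrist');im,d=capture('wrist');cv2.imwrite('pics/w6.png',im)
c=cam('side');im,d=capture('side')
g=cv2.resize(im[195:230,250:300],None,fx=14,fy=14,interpolation=cv2.INTER_CUBIC);cv2.imwrite('pics/d7.png',g)
"
```

```text
t 10.25 frame angle 167.7 radial 138.4 tang -56.4 z 34.0 tilt [-0.007  0.011] F_t -1.8 F_r 0.7 Fz 1.7 q6 -1.24
side 137 ctr 600.9 141.4 size [48. 87.] rect mod90 79.6 dir 76.5
side 125 ctr 447.6 44.2 size [85. 38.] rect mod90 76.5 dir 168.3
side 243 ctr 693.3 -12.2 size [95. 43.] rect mod90 78.9 dir -14.1
side 326 ctr 539.6 -105.8 size [46. 90.] rect mod90 76.4 dir -104.4
scene 145 ctr 554.1 -106.8 size [44. 65.] rect mod90 79.5 dir -97.9
scene 152 ctr 452.6 57.5 size [79. 39.] rect mod90 69.4 dir 161.8
scene 341 ctr 695.2 -9.5 size [90. 46.] rect mod90 75.7 dir -12.8
scene 390 ctr 603.0 142.8 size [48. 88.] rect mod90 76.6 dir 75.8
```

View pics/d7.png

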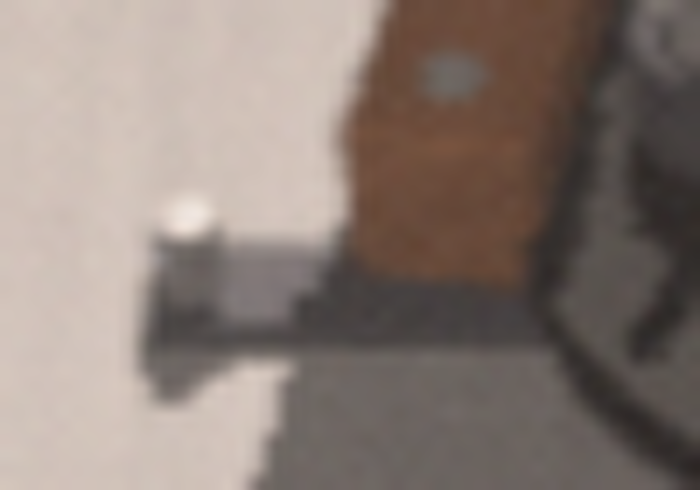

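View pics/w6.png

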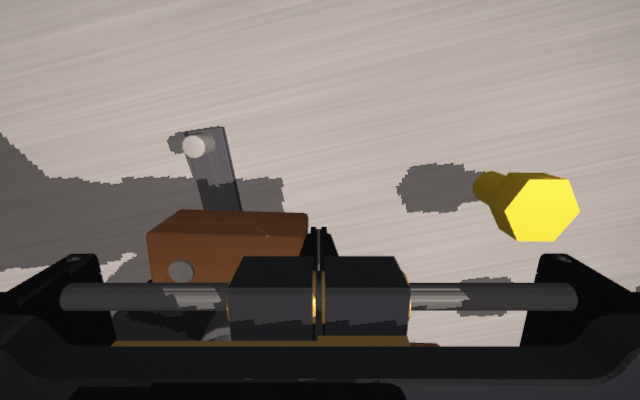

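```bash
python3 - <<'E'
from h import *
c=cam('wrist');p,M,s=pose();im,d=capture('wrist')
a=ray(c,193.5,146.5,.03);print('stud wrist',a,'depth',pt(c,193,147,d[147,193]).round(4))
cs=cam('side');b=ray(cs,262.96,210.04,.03);print('stud side',b)
for S in (a,b):
    for CC in ([.5708,.0173],[.5715,.0185]):
        e=S[:2]-CC;print(CC,np.hypot(*e),np.degrees(np.arctan2(e[1],e[0])))
r=[ray(c,u,v,.008) for u,v in((224,127),(241,211))];e=r[0]-r[1];print('tongue R dir',np.degrees(np.arctan2(e[1],e[0])),[x.round(4) for x in r])
cv2.imwrite('pics/w7.png',cv2.resize(im[110:290,130:330],None,fx=4,fy=3.3))
# block top via wrist
v,u=np.mgrid[190:300,120:330];K,Rm,o=c
P=o+(np.linalg.solve(K,np.stack([u.ravel(),v.ravel(),np.ones(u.size)]))*d[v,u].ravel()).T@Rm.T
hsv=cv2.cvtColor(im,cv2.COLOR_BGR2HSV)[190:300,120:330].reshape(-1,3)
m=(hsv[:,0]<18)&(hsv[:,1]>90)&(P[:,2]>.07)&(P[:,2]<.08)
q=P[m];print(m.sum(),cv2.minAreaRect((q[:,:2]*1000).astype(np.float32)),q[:,2].mean())
E
```

```text
stud wrist [0.37559529 0.03450409 0.03      ] depth [0.3758 0.0341 0.0302]
stud side [0.37729587 0.03658185 0.03      ]
[0.5708, 0.0173] 0.19596137115076595 174.96333126619257
[0.5715, 0.0185] 0.19655733452531038 175.32969293358425
[0.5708, 0.0173] 0.19446243282883535 174.30950771357152
[0.5715, 0.0185] 0.19504409020072025 174.68067209551765
tongue R dir 174.56191614486747 [array([0.3675, 0.0509, 0.008 ]), array([0.4312, 0.0448, 0.008 ])]
5652 ((438.7544860839844, 51.22125244140625), (89.76679992675781, 32.09309005737305), 77.1883544921875) 0.07505469414540651
```

View pics/w7.png

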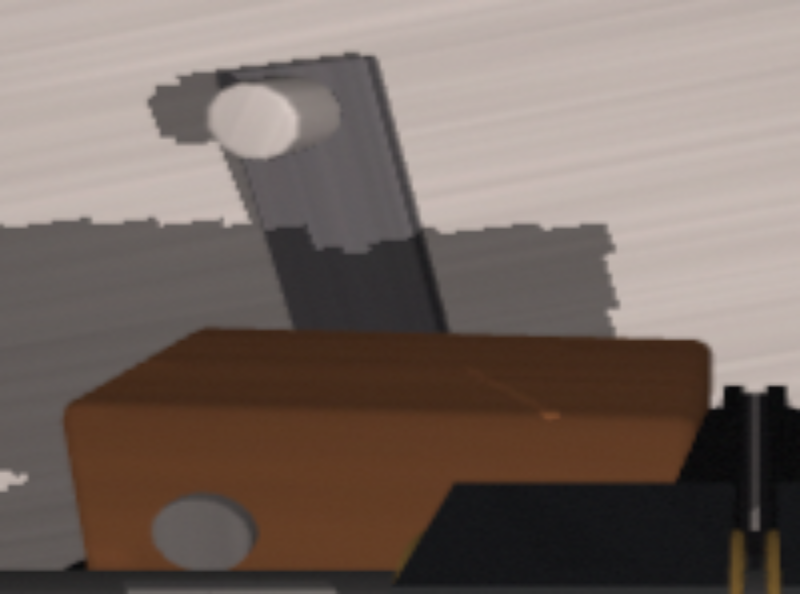

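>>> servo_tool(plan=[[[0.15,-0.4,0,-0.003,0,-0.03,-1],[0.15,-0.4,0,-0.003,0,-0.03,-1],[0.1,-0.4,0,-0.002,0,-0.03,-1],[0.1,-0.2,0,0,0,-0.02,-1]]])

```text
t: 10.9
eef_pos: [0.4407, 0.0916, 0.0336]
tcp_rot: [-0.005, 0.051, 0.999, 0.0]
ft_force: [0.9, 2.1, 0.4]
grip_width: 0.0007
```

```bash
cat >> h.py <<'E'
def wr(save):
    c=cam('wrist');im,d=capture('wrist');cv2.imwrite(save,im)
    K,Rm,o=c;v,u=np.mgrid[0:400,0:640]
    P=(o+(np.linalg.solve(K,np.stack([u.ravel(),v.ravel(),np.ones(u.size)]))*d.ravel()).T@Rm.T).reshape(400,640,3)
    hsv=cv2.cvtColor(im,cv2.COLOR_BGR2HSV)
    m=(hsv[...,0]<18)&(hsv[...,1]>90)&(abs(P[...,2]-.075)<.004)&(np.hypot(P[...,0]-C[0],P[...,1]-C[1])<.17)
    k,l,st,ce=cv2.connectedComponentsWithStats(m.astype(np.uint8))
    for i in range(1,k):
        if st[i,4]>400: print('block',st[i,4],cv2.minAreaRect((P[l==i][:,:2]*1000).astype(np.float32)),'z',P[l==i][:,2].mean().round(4))
    r=np.hypot(P[...,0]-C[0],P[...,1]-C[1])
    m=(abs(P[...,2]-.03)<.003)&(r>.18)&(r<.21)&(P[...,0]<.42);q=P[m]
    if m.sum()>20:
        (x,y),rad=cv2.minEnclosingCircle((q[:,:2]*1000).astype(np.float32));e=np.array([x,y])/1000-C;print('stud',m.sum(),x,y,rad,'dir',np.degrees(np.arctan2(e[1],e[0])),'r',np.hypot(*e))
    m=(abs(P[...,2]-.008)<.0025)&(r>.14)&(r<.21)&(P[...,0]<.44)&(abs(P[...,1]-.035)<.03);q=P[m]
    if m.sum()>100: print('tongue',m.sum(),cv2.minAreaRect((q[:,:2]*1000).astype(np.float32)))
    return im,P
E
python3 -c "
from h import *
where()
wr('pics/w8.png')
blocks('side')"
```

```text
t 10.9 frame angle 174.1 radial 137.6 tang -59.3 z 33.6 tilt [-0.009 -0.   ] F_t -2.2 F_r -0.7 Fz 0.4 q6 -1.38
block 5809 ((437.4693908691406, 38.76424789428711), (89.18186950683594, 33.32514190673828), 81.76078796386719) z 0.0751
stud 461 375.5378723144531 34.393638610839844 7.8013200759887695 dir 175.36313724093768 r 0.19660560326536616
tongue 2638 ((397.6318664550781, 32.2794189453125), (28.71125602722168, 64.261962890625), 85.43110656738281)
side 136 ctr 445.5 35.9 size [90. 38.] rect mod90 82.4 dir 172.1
side 244 ctr 697.4 -0.4 size [92. 44.] rect mod90 81.3 dir -8.5
side 337 ctr 551.7 -106.7 size [50. 88.] rect mod90 82.8 dir -99.0
```

>>> servo_tool(plan=[[[0.1,-0.3,0,0,0,-0.02,-1],[0.1,-0.3,0,0,0,-0.015,-1],[0.1,-0.2,0,0,0,-0.01,-1],[0,0,0,0,0,0,-1]]])

```text
t: 11.4
eef_pos: [0.4367, 0.0836, 0.0336]
tcp_rot: [-0.005, 0.028, 1.0, 0.0]
ft_force: [1.1, 1.9, -0.0]
grip_width: 0.0007
```

```bash
python3 -c "
from h import *
where()
wr('pics/w9.png')
blocks('side')"
```

```text
t 11.4 frame angle 176.8 radial 138.2 tang -57.5 z 33.6 tilt [-0.01  -0.001] F_t -2.0 F_r -1.0 Fz -0.0 q6 -1.45
block 5651 ((434.93267822265625, 31.002431869506836), (90.00582885742188, 31.96555519104004), 86.6726303100586) z 0.0751
stud 457 375.4956970214844 34.345096588134766 7.880868911743164 dir 175.3782279736973 r 0.19664372319497275
tongue 2648 ((397.4953918457031, 32.38801574707031), (28.314117431640625, 64.05963134765625), 85.369384765625)
side 132 ctr 580.3 144.4 size [51. 85.] rect mod90 83.3 dir 86.0
side 168 ctr 445.5 27.3 size [90. 40.] rect mod90 84.1 dir 176.0
side 240 ctr 697.1 5.8 size [89. 44.] rect mod90 85.0 dir -5.8
side 343 ctr 560.1 -108.1 size [49. 88.] rect mod90 83.9 dir -95.2
```

>>> servo_tool(plan=[[[0,0.5,0,0,0,0,-1],[0,1.5,0,0,0,0,-1],[0,1,-1,0,0,0,-1],[0,0,-3,0,0,0,-1],[0,0,-4,0,0,0,-1]]])

```text
t: 12.0
eef_pos: [0.4336, 0.1141, 0.1094]
tcp_rot: [-0.013, 0.028, 1.0, -0.002]
ft_force: [0.4, -0.1, 0.4]
grip_width: 0.0007
```

>>> servo_tool(plan=[[[0,0,-5,0,0,0,-1],[0,0,-5,0,0,0,-1],[-2,-2,-5,0,0,0,-1],[-3,-3,-5,0,0,0,-1],[-3,-3,-4,0,0,0,-1]]])

```text
t: 12.5
eef_pos: [0.498, 0.0496, 0.3315]
tcp_rot: [-0.011, 0.023, 1.0, -0.003]
ft_force: [-0.2, 0.2, -0.6]
grip_width: 0.0007
```

```bash
python3 -c "
from h import *
goto([.52,.025,.35],85.3,4,n=5)
blocks('side')
wr('pics/w10.png')"
```

```text
at [0.498  0.0496 0.3315] yaw_y 87.3 tilt [-0.0217 -0.0052] t 12.5 F [-0.2  0.2 -0.6] q6 -1.53
[np.float64(-2.3), np.float64(-2.4), np.float64(-1.9)] [np.float64(-0.01), np.float64(-0.02), np.float64(0.04)]
[np.float64(0.0), np.float64(0.0), np.float64(0.0)] [np.float64(-0.0), np.float64(-0.0), np.float64(0.0)]
[np.float64(0.0), np.float64(0.0), np.float64(0.0)] [np.float64(0.0), np.float64(-0.0), np.float64(0.0)]
[np.float64(0.0), np.float64(0.0), np.float64(0.0)] [np.float64(-0.0), np.float64(0.0), np.float64(0.0)]
[np.float64(0.0), np.float64(0.0), np.float64(0.0)] [np.float64(-0.0), np.float64(0.0), np.float64(0.0)]
left [0. 0. 0.]
side 127 ctr 580.9 145.5 size [49. 86.] rect mod90 85.6 dir 85.8
side 237 ctr 444.5 29.0 size [93. 43.] rect mod90 85.5 dir 175.3
side 245 ctr 697.4 5.9 size [91. 45.] rect mod90 84.9 dir -5.7
side 335 ctr 560.2 -109.9 size [50. 88.] rect mod90 85.8 dir -95.0
block 1715 ((443.08245849609375, 29.907651901245117), (89.80506896972656, 44.99542999267578), 84.80748748779297) z 0.0753
block 1374 ((557.6002807617188, -108.23567199707031), (45.26608657836914, 88.89915466308594), 84.86211395263672) z 0.0754
block 1359 ((580.8632202148438, 145.1437530517578), (44.752418518066406, 89.04974365234375), 84.92633819580078) z 0.0751
stud 85 375.8323974609375 33.95829772949219 7.743325710296631 dir 175.4828525379757 r 0.19627727747265644
tongue 486 ((393.0914306640625, 32.858184814453125), (27.8075008392334, 54.71798324584961), 84.00025939941406)
```

View pics/w10.png

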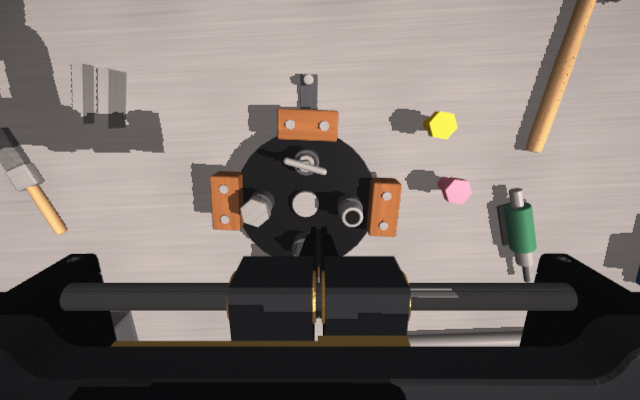

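>>> servo_tool(plan=[[[-1,-2,-1,-0.01,-0.02,0.04,-1],[0,0,0,0,0,0,-1],[0,0,0,0,0,0,-1],[0,0,0,0,0,0,-1]]])

```text
t: 13.0
eef_pos: [0.5089, 0.0289, 0.3439]
tcp_rot: [0.001, 0.045, 0.999, 0.002]
ft_force: [0.3, -0.2, -0.7]
grip_width: 0.0008
```

```bash
python3 -c "
from h import *
for i in range(3): wr('pics/w11.png')
s=observe();print(s['t'],s['joint_velocities'].round(3))"
```

```text
block 1697 ((442.4754638671875, 29.840179443359375), (89.31600952148438, 43.20524978637695), 84.74064636230469) z 0.0754
block 1363 ((557.599365234375, -108.1904067993164), (45.358394622802734, 88.96491241455078), 84.67904663085938) z 0.0754
block 1348 ((580.1248168945312, 145.13250732421875), (44.68067169189453, 87.32038879394531), 84.7721176147461) z 0.0751
stud 86 375.8106384277344 33.81060028076172 7.761501789093018 dir 175.5263313480281 r 0.19628739315992297
tongue 481 ((392.19366455078125, 32.255943298339844), (27.554563522338867, 53.46511459350586), 87.05641174316406)
block 1696 ((443.7242126464844, 29.849323272705078), (89.55267333984375, 43.409488677978516), 84.77062225341797) z 0.0754
block 1360 ((557.5797119140625, -108.0408935546875), (45.19566345214844, 88.51839447021484), 84.68521118164062) z 0.0754
block 1356 ((581.10791015625, 144.98056030273438), (44.50263595581055, 89.30657958984375), 84.89190673828125) z 0.0751
stud 80 375.5041198730469 33.8895263671875 7.836416721343994 dir 175.51036747115754 r 0.19659914177977822
tongue 479 ((393.27252197265625, 31.824689865112305), (26.508134841918945, 52.78041458129883), 84.88031005859375)
block 1735 ((443.1064147949219, 29.795866012573242), (89.54667663574219, 44.77873229980469), 84.7626724243164) z 0.0753
block 1370 ((557.588623046875, -108.19388580322266), (45.22556686401367, 88.67692565917969), 84.7989730834961) z 0.0753
block 1365 ((580.7862548828125, 144.99400329589844), (45.164710998535156, 88.89047241210938), 84.7597427368164) z 0.0751
stud 84 375.7609558105469 33.91205978393555 7.750816345214844 dir 175.49794531071396 r 0.19634486244102314
tongue 480 ((392.1458435058594, 32.25771713256836), (27.519250869750977, 53.17539596557617), 86.96346282958984)
13.15 [-0.005  0.001 -0.008 -0.001 -0.001 -0.002]
```

```bash
python3 -c "
from h import *
print(close_job())"
```

```text
the job is handed in; nothing more can be done
None
```

The T-handled chuck key is now at the front, in line with the stud to within about 0.6°. I handed the job in at about 13 s of the 67 s allowed.

- **Push:** I shut the fingers and pushed the block behind the key through about 116° anticlockwise, slowly and in one continuous arc. The force at the fingertips was about 2–3 N. I then backed off and lifted clear.
- **Alignment:** The last wrist views from above put the key's block at 174.8° and the stud at 175.4°. The side camera put the block at about 175.1° and the stud at 174.3–174.7°. I left the roughly 0.6° difference uncorrected because the two cameras differed by about that much.
- **Tools and bench:** In the last picture the key stood in its cup behind the front block. I saw no sign that the arm had touched the other tools or the things on the bench, but I did not measure their positions afterwards.
- **Fingertip height:** The cameras showed the shut fingertips about 25 mm higher than the reported TCP. I therefore pushed at a reported height of 34–38 mm, with the finger outside the platter's edge, so it met the upper part of the block.
- **Drift:** The arm drifted about 1 cm while settling after the first descent, before it touched anything.

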